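# Set the red sector screen for a beam check

### The job

Get the lamp bench ready for a red beam check: swing the red glass screen round on its stiff arm until it just touches the black rubber buffer of the clamped prism frame and leave it resting there, pressing the glass only lightly and not shifting the clamp. Then lower the lid of the lamp box until it is fully closed. Leave the bolts, lamp cap, mallet, jar and wrench where they are.

Things in the scene. Friction and masses are not known exactly. Their poses are not given: they have to be found in the camera images.
- screen: Red pane in a brass rim on a stiff swing arm (about 0.55 N m, stays put). Origin: vertical hinge axis at table level. Upright plate 8 mm thick (y +-4 mm), x -45 to -165 mm, z 55 to 155 mm; post and knob at the hinge 177 mm high. Pushing its +y face towards -y swings it (counter-clockwise from above) 0.6 to 1.8 rad to the buffer. The glass cracks above 20 N on the buffer.
- buffer (a point): Centre of the black rubber ball, radius 10 mm, 105 mm above the table, on a short stem on the face of the prism frame. The screen touches it when the ball centre is 14 mm from the pane's mid-plane on the pane's own -y side, anywhere on the pane.
- clamp: Steel bench clamp gripping a thick brass prism frame with a glass prism; one loose heavy piece of about 5 kg standing on the table, base 90 x 100 mm, frame 105 mm wide (x) up to 160 mm high. Origin under the centre of its base, z up, the buffer sticks out on its own +y side (ball centre at y = 75, z = 105 mm).
- lamp_box: Grey lamp box, fixed, 150 x 150 x 100 mm high, open top. Origin under its centre; the lid's hinge runs along its own +x rim.
- lamp_lid (a joint): Angle of the green lid of the lamp box: 0 closed, grows as it opens upwards about the box's +x rim, near 1.57 upright. The hinge is stiff: the lid stays at any angle.
- lamp_lid_hinge (a point): Point on the lid's hinge axis, mid-width, at the rim height of 100 mm; the axis runs along the box's own y. The lid is a plain flat plate 150 mm long from the hinge, 150 mm wide and 8 mm thick, without a handle; closed, it lies on the rim.
- bolt_a: Bronze hexagonal bolt standing on its head, 38 mm across, 80 mm high. Origin under the head.
- bolt_b: A second, equal bronze bolt standing on its head.
- lamp_cap: Dented tin lamp cap shaped like a funnel, 110 mm across, 95 mm high, standing mouth down. Origin under its centre.
- mallet: Wooden mallet lying down: head 60 x 110 x 60 mm, handle 170 mm towards its own -x. Origin under the head's centre.
- grease_jar: Amber glass jar with a dark cap, 66 mm across, 85 mm high. Origin under its centre.
- wrench: Steel wrench lying flat, about 180 mm long.

How it is judged:
By the outcome, as a careful person would: the job done as asked, in the order asked, and still so for the second after the job is handed in, with the robot touching nothing.
It also fails if it takes over 62 s, if anything falls off the work surface, if the arm or the gripper's body presses on something with over 40 N, if the wrist force passes 120 N, or if a joint passes its speed limit or range.

### The arm

A 7-joint arm with a two-finger parallel gripper is mounted at the origin on the work surface. World frame = base frame: x ahead of the robot, y to its left, z up, the work surface at z = 0. Lengths are in m, angles in degrees, forces in N, time in s.
With the tool pointing down it reaches from about 0.4 to 0.875 m from the base axis. Payload 6.5 kg.
Tool frame: the origin (TCP) lies midway between the tips of the shut fingers; the grasp point (between the pads) lies manip.grip_point_offset behind it (manip.grip_point_offset is the distance from the TCP to the grasp point, in m); z points along the fingers, y is the line along which they close (so a half turn about z gives the same grasp; the last joint's range is limited). The gripper opens to 85 mm and grips with 20 to 120 N. Pads are 22 mm wide; open, the fingers measure 114 mm over their backs; the gripper's body (76 mm by 85 mm) begins 54 mm behind the grasp point. The pads swing forward as they close: fully open they stand 13 mm farther back than shut.
Start: joints at [-68.652, 30.733, -0.252, 88.115, 0.149, 61.152, -4.079], TCP at [0.276, 0.588, 0.231] pointing down, gripper open.
Joint ranges: [-154.64, 154.64], [-21.42, 123.67], [-72.66, 72.17], [13.99, 137.28], [-74.86, 254.86], [10.95, 109.41], [-158.01, 158.01]. Speed limits (degrees/s): [136.94, 136.94, 180, 180, 180, 180, 180].

### API

Orientations are given as a 3x3 rotation matrix whose columns are the frame's x, y, z axes.
In Python, from cell import manip gives the robot as it stands.
- The arm moves only by the tool carry_out, never from a script. Its argument "rows" is one flat list of numbers, 7 for each row, row after row: the shift along the world's x, y, z normalised to -1 to 1, where 1 is 10 cm, then the turn, a rotation vector about the world's x, y, z normalised to -1 to 1, where 1 is 60 degrees, then the finger opening in mm, from 0 to 85.4. In form: [dx, dy, dz, rx, ry, rz, gripper, dx, dy, dz, rx, ry, rz, gripper, ...]. A call has 1 to 8 rows; each row is the pose to reach, as a shift and turn from the pose commanded when the call began; what a row does not reach only later rows make up. A row lasts 1/12 s, in which the tool goes at most 41.7 mm and 7.16 degrees, less where a joint would pass 70% of its speed; a pose out of reach is approached as far as the arm can. A call with a number of a shift or a turn outside -1 to 1 is refused whole. A call with a gripper value outside its range is refused whole. The fingers move at their own pace and stop on an object; "grip_force" is the grip in N (left out, the last holds). Time passes only in rows, so rows that repeat a pose let the fingers close. It gives the time, the measured TCP pose, the force, the opening and the grip force at its end, in the units of the state.
- manip.sense(): the state, without advancing time (a new reading comes with each control period).
- manip.read_camera(name): name is "scene" or "top"; returns the picture (480x640x3 uint8, red, green, blue); there is no depth.
- manip.camera_model(name): a dict with "camera_matrix" (3x3 intrinsics, pixels), "extrinsics" (4x4, takes a point from world to camera coordinates). Camera axes: x right, y down, z forward; pixel columns grow to the right and rows downward; lengths in m; the calibration is good to about 2 mm. A picture is of the moment at which its call begins. camera_model takes no time and is no camera call.
- manip.hand_in(): hands the job in; it is judged then, once.
The state is a dict: "clock": time; "q": joint angles; "dq": joint speeds; "joint_efforts": joint torques, N m; "eef_pos": TCP position; "orientation": TCP orientation; "wrist_force": force on the tool from outside, world axes, zero at the start; "ft_torque": the same for the moment, N m; "gripper_width": finger opening in m; "gripper_force": force on a finger pad.
Only numpy, scipy, OpenCV 4.12 (cv2) and the standard library are available. Lean on these libraries where they do the work, as an engineer would, in place of code of your own. Each camera call takes 0.05 s, during which the arm holds its last target. There are 200 camera calls.

## Working session

There is one attempt and no reset: what is moved stays moved. The work goes in short steps, Python scripts to look and compute and a tool call to move; the robot and the scene stay as the last step left them, time stands still between calls to the robot, and variables do not carry over. Pictures are saved under pics/ and viewed, at most 10 in all, crops included, and the job is handed in when it is done.

Besides the shell and the picture viewer there is one more tool, called after "Request:" as name(argument=value, ...), one argument or row to a line, values as JSON. carry_out: Moves the arm, as the interface text tells. Its arguments: {"type":"object","properties":{"rows":{"type":"array","items":{"type":"number"}},"grip_force":{"type":"number"}},"required":["rows"]}

```bash
mkdir -p pics; ls; python3 - <<'E'
from cell import manip
import cv2,numpy as np
for n in("scene","top"):
    im=manip.read_camera(n); cv2.imwrite(f"pics/{n}0.png",im[:,:,::-1])
    m=manip.camera_model(n); print(n,np.round(m["camera_matrix"],1).tolist(),np.round(m["extrinsics"],4).tolist())
s=manip.sense(); print(s["clock"],s["eef_pos"],np.round(s["orientation"],3),s["wrist_force"],s["gripper_width"],manip.grip_point_offset)
E
```

```text
pics
scene [[605.8, 0.0, 319.2], [0.0, 605.8, 234.3], [0.0, 0.0, 1.0]] [[0.0024, 0.9999, -0.0125, 0.0997], [0.7872, -0.0096, -0.6166, -0.3577], [-0.6167, -0.0083, -0.7871, 1.6299], [0.0, 0.0, 0.0, 1.0]]
top [[503.9, 0.0, 318.6], [0.0, 503.9, 241.6], [0.0, 0.0, 1.0]] [[-0.0145, -0.9999, -0.0074, -0.0869], [-0.9878, 0.0154, -0.1546, 0.5391], [0.1547, 0.0051, -0.9879, 1.2644], [0.0, 0.0, 0.0, 1.0]]
0.1 [0.27592651 0.58789706 0.23048969] [[-0.905  0.425 -0.001]
 [ 0.425  0.905 -0.001]
 [-0.    -0.002 -1.   ]] [ 0.04687011  0.59510965 -0.60265438] 0.08564711724843178 0.0187
```

View pics/scene0.png

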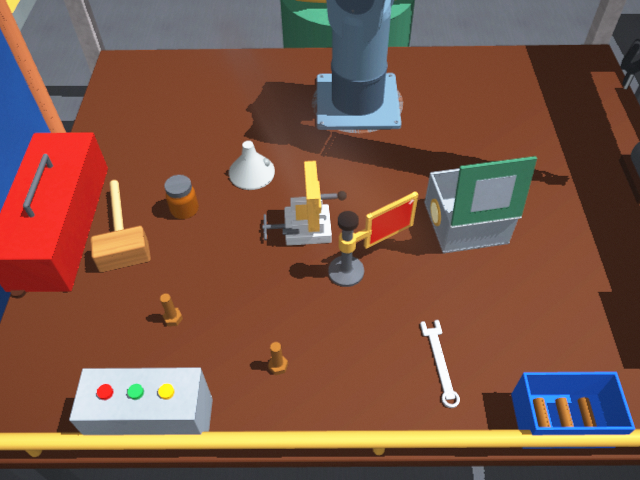

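View pics/top0.png

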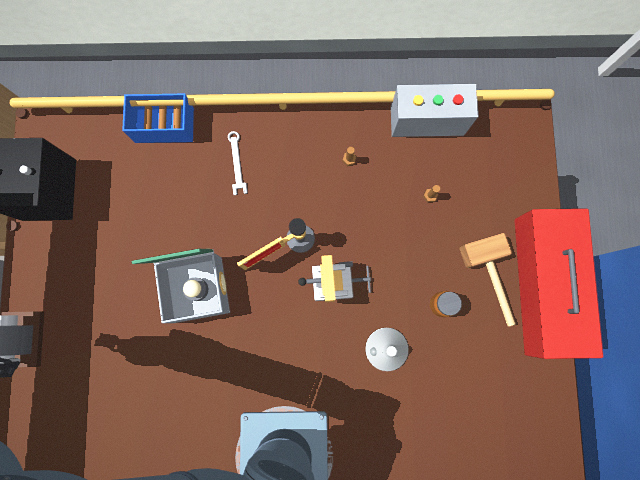

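Top view (up = +x, left = +y): the screen hinge is at about (300,235), with the pane pointing to (240,265). The buffer ball is at (303,282) in top and (342,196) in scene. The box is at (192,288), with its lid upright on the far rim from (133,262) to (200,250). Next I measure these.

```bash
cat > h.py <<'E'
import cv2,numpy as np
from cell import manip
C={n:manip.camera_model(n) for n in("scene","top")}
def ray(n,p):
    K,E=np.array(C[n]["camera_matrix"]),np.array(C[n]["extrinsics"]);R,t=E[:3,:3],E[:3,3]
    d=R.T@np.linalg.solve(K,[p[0],p[1],1.]);return -R.T@t,d/np.linalg.norm(d)
def onz(n,p,z):
    o,d=ray(n,p);return o+d*(z-o[2])/d[2]
def tri(ps,pt):
    A=[];b=[]
    for n,p in(("scene",ps),("top",pt)):
        o,d=ray(n,p);M=np.eye(3)-np.outer(d,d);A.append(M);b.append(M@o)
    x=np.linalg.lstsq(np.vstack(A),np.hstack(b),rcond=None)[0]
    return x
def proj(n,X):
    K,E=np.array(C[n]["camera_matrix"]),np.array(C[n]["extrinsics"]);v=K@(E[:3,:3]@X+E[:3,3]);return v[:2]/v[2]
def blobs(im,lo,hi,roi,amin=15):
    x0,y0,x1,y1=roi;m=cv2.inRange(cv2.cvtColor(im[y0:y1,x0:x1],cv2.COLOR_RGB2HSV),np.array(lo),np.array(hi))
    n,l,s,c=cv2.connectedComponentsWithStats(m)
    return [(s[i,4],(c[i]+[x0,y0]).round(1).tolist(),cv2.boxPoints(cv2.minAreaRect((np.argwhere(l==i)[:,::-1]+[x0,y0]).astype(np.float32))).round(1).tolist()) for i in range(1,n) if s[i,4]>=amin]
E
python3 - <<'E'
from h import *
S,T=[cv2.imread(f"pics/{n}0.png")[:,:,::-1].copy() for n in("scene","top")]
for nm,im,roi in(("scene knob",S,(330,205,365,235)),("scene ball",S,(332,185,352,205)),("top knob",T,(285,215,310,240)),("top ball",T,(294,272,312,292))):
    print(nm,blobs(im,(0,0,0),(180,255,60),roi))
for nm,im,roi in(("S",S,(355,180,430,260)),("T",T,(230,225,300,275))):
    print(nm,"red",blobs(im,(0,180,110),(6,255,255),roi)); print("brass",blobs(im,(15,120,120),(35,255,255),roi))
print("lid",blobs(S,(60,80,40),(90,255,255),(420,140,560,260)),blobs(T,(60,60,40),(90,255,255),(120,235,230,280)))
a=cv2.resize(S[150:290,240:560],None,fx=2.5,fy=2.5,interpolation=cv2.INTER_CUBIC)
cv2.imwrite("pics/cs.png",a[:,:,::-1])
b=cv2.resize(T[205:335,120:380],None,fx=3,fy=3,interpolation=cv2.INTER_CUBIC)
cv2.imwrite("pics/ct.png",b[:,:,::-1])
E
```

```text
scene knob [(np.int32(127), [344.6, 225.0], [[334.29998779296875, 225.89999389648438], [338.6000061035156, 216.8000030517578], [356.0, 225.0], [351.70001220703125, 234.10000610351562]])]
scene ball []
top knob []
top ball [(np.int32(15), [303.8, 281.5], [[302.0, 278.0], [305.0, 278.0], [305.0, 284.0], [302.0, 284.0]])]
S red [(np.int32(906), [390.6, 221.4], [[362.0, 224.0], [410.3999938964844, 199.8000030517578], [419.6000061035156, 218.1999969482422], [371.20001220703125, 242.39999389648438]])]
brass [(np.int32(780), [385.2, 219.0], [[343.79998779296875, 225.60000610351562], [415.79998779296875, 189.60000610351562], [429.20001220703125, 216.39999389648438], [357.20001220703125, 252.39999389648438]])]
T red [(np.int32(151), [263.6, 254.4], [[244.0, 263.29998779296875], [278.3999938964844, 242.3000030517578], [280.79998779296875, 246.39999389648438], [246.39999389648438, 267.29998779296875]])]
brass [(np.int32(70), [285.6, 240.5], [[275.20001220703125, 238.60000610351562], [294.3999938964844, 228.3000030517578], [299.3999938964844, 237.8000030517578], [280.20001220703125, 248.0]]), (np.int32(20), [252.7, 256.8], [[243.8000030517578, 261.70001220703125], [261.8999938964844, 250.89999389648438], [262.3999938964844, 251.6999969482422], [244.39999389648438, 262.6000061035156]]), (np.int32(29), [242.3, 266.2], [[237.0, 264.0], [240.0, 261.0], [246.5, 267.5], [243.5, 270.5]])]
lid [(np.int32(3024), [491.6, 188.9], [[443.8999938964844, 167.3000030517578], [535.7000122070312, 155.8000030517578], [543.0, 213.8000030517578], [451.20001220703125, 225.1999969482422]])] [(np.int32(396), [172.4, 255.7], [[131.5, 260.3999938964844], [211.3000030517578, 246.10000610351562], [212.1999969482422, 251.39999389648438], [132.5, 265.70001220703125]])]
```

View pics/cs.png

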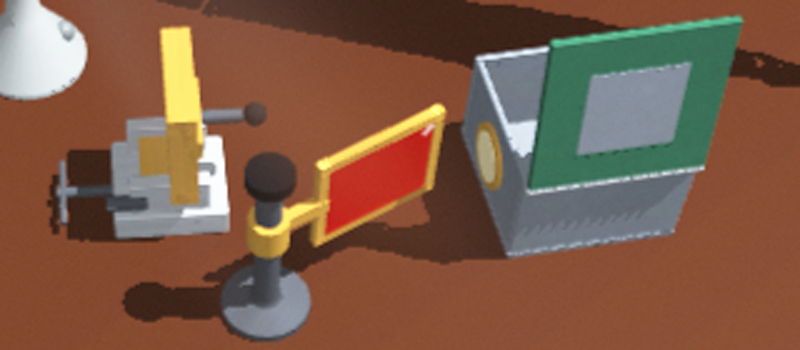

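View pics/ct.png

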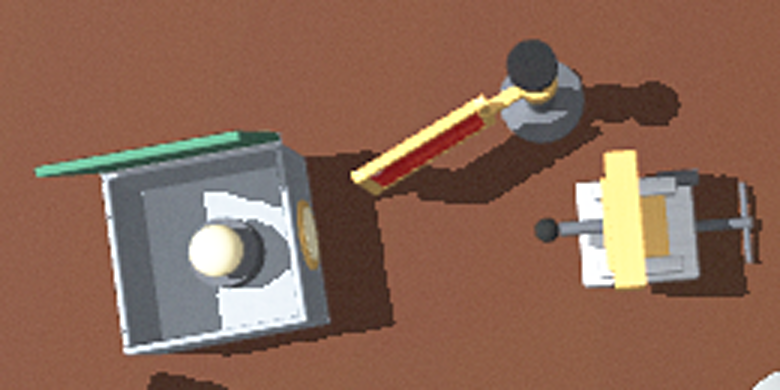

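```bash
python3 - <<'E'
from h import *
np.set_printoptions(precision=4,suppress=True)
P=dict(knob=((348,219),(297.3,226.5)),ball=((342,195.6),(302,281.7)),tip=((416.8,193.2),(237.8,265.5)),inner=((368,214.8),(281.7,238.2)),lidtopR=((460.8,166),(200,249.3)),lidtopL=((536,157.2),(132.3,262.3)))
for k,(s,t) in P.items():
    X=tri(s,t);print(k,X,proj("scene",X)-s,proj("top",X)-t)
print("base",onz("top",(300.7,238),.01),onz("scene",(346,270.5),.01))
print("knobT .165",onz("top",(297.3,226.5),.165),onz("scene",(348,219),.165))
print("ball .105",onz("top",(302,281.7),.105),onz("scene",(342,195.6),.105))
print("tip,inner .155",onz("top",(237.8,265.5),.155),onz("top",(281.7,238.2),.155),onz("scene",(416.8,193.2),.155),onz("scene",(368,214.8),.155))
print("rim .1",[onz("top",p,.1) for p in((213.3,251.5),(155.7,263.7),(162.3,322.3),(229,312.3))],onz("scene",(452,225.2),.1),onz("scene",(521.2,217.2),.1))
E
```

```text
knob [ 0.5535 -0.0452  0.1742] [-0.5986  0.0228] [-0.4872  0.0017]
ball [ 0.4298 -0.0522  0.1023] [-0.5256  0.0188] [-0.457   0.0052]
tip [0.4668 0.0972 0.1488] [-0.5234  0.0495] [-0.4488 -0.0179]
inner [ 0.5292 -0.0062  0.1569] [-1.1523  0.0583] [-0.95   -0.0119]
lidtopR [0.4922 0.1637 0.2512] [-1.1472  0.1561] [-0.9872 -0.0768]
lidtopL [0.4666 0.3108 0.2466] [-0.7727  0.15  ] [-0.6778 -0.077 ]
base [ 0.5531 -0.0473  0.01  ] [ 0.5588 -0.0444  0.01  ]
knobT .165 [ 0.5552 -0.0459  0.165 ] [ 0.5459 -0.0436  0.165 ]
ball .105 [ 0.4296 -0.0534  0.105 ] [ 0.4322 -0.0512  0.105 ]
tip,inner .155 [0.4661 0.0951 0.155 ] [ 0.5295 -0.0083  0.155 ] [0.4723 0.097  0.155 ] [ 0.5275 -0.0037  0.155 ]
rim .1 [array([0.5079, 0.1653, 0.1   ]), array([0.4797, 0.3069, 0.1   ]), array([0.3368, 0.2858, 0.1   ]), array([0.3585, 0.1245, 0.1   ])] [0.5114 0.171  0.1   ] [0.492  0.3156 0.1   ]
```

Request:
carry_out(
  rows=[0,0,0.5,0,0,0.1,0,0,0,1,0,0,0.2,0,0,0,1,0,0,0.36,0,0,0,1,0,0,0.36,0],
)

```text
clock: 0.43
eef_pos: [0.2771, 0.5906, 0.3368]
orientation: [[-0.998, 0.056, 0.003], [0.056, 0.998, 0.008], [-0.003, 0.008, -1.0]]
wrist_force: [0.1, 0.4, -0.1]
gripper_width: 0.0387
gripper_force: 0.0
```

Request:
carry_out(
  rows=[0.2,-0.4,0,0,0,0,0,0.36,-0.7,0,0,0,0,0,0.52,-1,0,0,0,0,0],
)

```text
clock: 0.68
eef_pos: [0.3288, 0.4864, 0.3307]
orientation: [[-0.998, 0.062, -0.0], [0.062, 0.998, -0.001], [-0.0, -0.001, -1.0]]
wrist_force: [2.2, -0.4, 0.4]
gripper_width: 0.0002
gripper_force: 0.0
```

Request:
carry_out(
  rows=[0.2,-0.4,0,0,0,0,0,0.36,-0.7,0,0,0,0,0,0.52,-1,0,0,0,0,0],
)

```text
clock: 0.93
eef_pos: [0.381, 0.3858, 0.331]
orientation: [[-0.998, 0.063, -0.0], [0.063, 0.998, -0.001], [0.0, -0.001, -1.0]]
wrist_force: [1.0, 0.8, -0.4]
gripper_width: 0.0001
gripper_force: 0.0
```

Request:
carry_out(
  rows=[0.2,-0.4,0,0,0,0,0,0.36,-0.7,0,0,0,0,0,0.52,-1,0,0,0,0,0],
)

```text
clock: 1.18
eef_pos: [0.4328, 0.2857, 0.3311]
orientation: [[-0.998, 0.063, -0.0], [0.063, 0.998, -0.001], [0.0, -0.001, -1.0]]
wrist_force: [0.5, 0.2, -0.2]
gripper_width: 0.0001
gripper_force: 0.0
```

Request:
carry_out(
  rows=[0.2,-0.4,0,0,0,0,0,0.36,-0.7,0,0,0,0,0,0.52,-1,0,0,0,0,0],
)

```text
clock: 1.43
eef_pos: [0.4847, 0.1857, 0.3311]
orientation: [[-0.998, 0.063, -0.0], [0.063, 0.998, -0.001], [0.0, -0.001, -1.0]]
wrist_force: [0.3, 1.3, 0.7]
gripper_width: -0.0001
gripper_force: 0.0
```

Request:
carry_out(
  rows=[0.2,-0.4,0,0,0,0,0,0.36,-0.7,0,0,0,0,0,0.52,-1,0,0,0,0,0,0.52,-1,0,0,0,0,0,0.52,-1,0,0,0,0,0],
)

```text
clock: 1.85
eef_pos: [0.5365, 0.0862, 0.3309]
orientation: [[-0.998, 0.066, -0.001], [0.066, 0.998, -0.001], [0.001, -0.001, -1.0]]
wrist_force: [-0.4, 0.8, 0.1]
gripper_width: -0.0001
gripper_force: 0.0
```

Request:
carry_out(
  rows=[0.14,-0.21,-0.3,0,0,0,0,0.14,-0.21,-0.65,0,0,0,0,0.14,-0.21,-1,0,0,0,0],
)

```text
clock: 2.1
eef_pos: [0.5505, 0.0681, 0.2305]
orientation: [[-0.998, 0.061, 0.002], [0.061, 0.998, 0.001], [-0.002, 0.001, -1.0]]
wrist_force: [0.2, 0.2, -0.7]
gripper_width: -0.0002
gripper_force: 0.0
```

Request:
carry_out(
  rows=[0,0,-0.3,0,0,0,0,0,0,-0.65,0,0,0,0,0,0,-1,0,0,0,0,0,0,-1,0,0,0,0],
)

```text
clock: 2.43
eef_pos: [0.5446, 0.0688, 0.1252]
orientation: [[-0.998, 0.059, -0.012], [0.059, 0.998, -0.001], [0.012, -0.002, -1.0]]
wrist_force: [-1.8, 0.7, -1.4]
gripper_width: -0.0002
gripper_force: 0.0
```

Request:
carry_out(
  rows=[0,0,-0.16,0,0,0,0,0,0,-0.31,0,0,0,0,0,0,-0.31,0,0,0,0],
)

```text
clock: 2.68
eef_pos: [0.5487, 0.0688, 0.0995]
orientation: [[-0.998, 0.06, -0.003], [0.06, 0.998, 0.0], [0.003, 0.0, -1.0]]
wrist_force: [-0.7, -0.3, 0.3]
gripper_width: 0.0001
gripper_force: 0.0
```

Request:
carry_out(
  rows=[-0.1,0,0,0,0,0,0,-0.2,0,0,0,0,0,0,-0.3,0,0,0,0,0,0,-0.39,0.03,0,0,0,0,0],
)

```text
clock: 3.02
eef_pos: [0.515, 0.0717, 0.1037]
orientation: [[-0.998, 0.061, 0.009], [0.061, 0.998, 0.002], [-0.009, 0.002, -1.0]]
wrist_force: [7.0, 0.8, 5.3]
gripper_width: -0.0003
gripper_force: 0.0
```

Request:
carry_out(
  rows=[-0.07,-0.04,0,0,0,0,0,-0.14,-0.08,0,0,0,0,0,-0.21,-0.13,0,0,0,0,0,-0.28,-0.18,0,0,0,0,0,-0.35,-0.22,0,0,0,0,0],
)

```text
clock: 3.43
eef_pos: [0.4813, 0.051, 0.1042]
orientation: [[-0.998, 0.059, 0.011], [0.059, 0.998, 0.003], [-0.011, 0.004, -1.0]]
wrist_force: [5.8, 4.2, 6.6]
gripper_width: -0.0001
gripper_force: 0.0
```

Request:
carry_out(
  rows=[-0.07,-0.09,0,0,0,0,0,-0.14,-0.17,0,0,0,0,0,-0.2,-0.25,0,0,0,0,0,-0.27,-0.33,0,0,0,0,0,-0.27,-0.33,0,0,0,0,0],
)

```text
clock: 3.85
eef_pos: [0.4507, 0.0164, 0.1031]
orientation: [[-0.998, 0.061, 0.004], [0.061, 0.998, 0.002], [-0.004, 0.002, -1.0]]
wrist_force: [-1.3, 4.3, 2.9]
gripper_width: -0.0004
gripper_force: 0.0
```

Request:
carry_out(
  rows=[-0.04,-0.05,0,0,0,0,0,-0.08,-0.1,0,0,0,0,0,-0.12,-0.15,0,0,0,0,0,-0.12,-0.15,0,0,0,0,0],
)

```text
clock: 4.18
eef_pos: [0.4384, 0.0015, 0.1022]
orientation: [[-0.998, 0.061, 0.003], [0.061, 0.998, 0.002], [-0.003, 0.002, -1.0]]
wrist_force: [-0.9, 2.7, 4.9]
gripper_width: 0.0
gripper_force: 0.0
```

```bash
python3 - <<'E'
from h import *
t=manip.read_camera("top");s=manip.read_camera("scene")
a=cv2.resize(t[205:335,180:400],None,fx=3,fy=3,interpolation=cv2.INTER_CUBIC);b=cv2.resize(s[160:290,270:490],None,fx=3,fy=3,interpolation=cv2.INTER_CUBIC)
c=np.vstack([a,b]);c=cv2.resize(c,(500,591));cv2.imwrite("pics/m1.png",c[:,:,::-1])
print(manip.sense()["wrist_force"],manip.sense()["eef_pos"])
E
```

```text
[-0.3197517   4.68776611  5.70912685] [0.43809449 0.00191369 0.10174398]
```

View pics/m1.png

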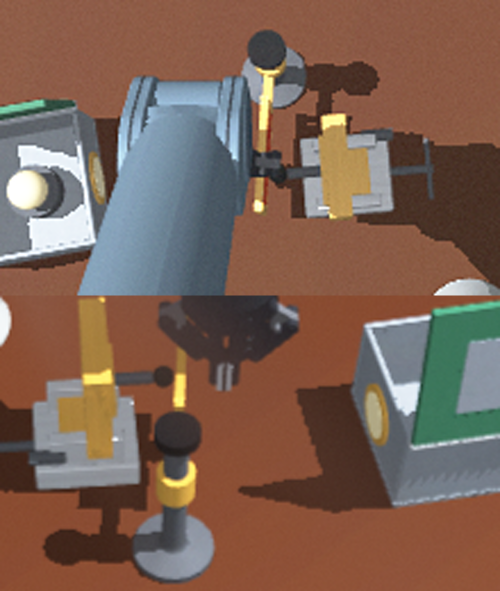

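The pane now points at the robot, close to the ball (crop 163,376, with the pane edge at x=180). The fingertip is still about 40 mm away from it, so a gripper knuckle is doing the pushing. I'll back off, raise the tool and push with the fingertips.

Request:
carry_out(
  rows=[0,0.2,0,0,0,0,0,0,0.3,0,0,0,0,0,0,0.3,0.2,0,0,0,0,0,0.3,0.38,0,0,0,0,0,0.3,0.38,0,0,0,0],
)

```text
clock: 4.7
eef_pos: [0.4391, 0.0313, 0.1411]
orientation: [[-0.998, 0.06, 0.004], [0.06, 0.998, 0.001], [-0.004, 0.001, -1.0]]
wrist_force: [0.3, -0.2, 0.1]
gripper_width: 0.0005
gripper_force: 0.0
```

```bash
python3 - <<'E'
from h import *
t=manip.read_camera("top");s=manip.read_camera("scene")
print(manip.sense()["wrist_force"],manip.sense()["eef_pos"])
print("brass T",blobs(t,(15,100,120),(35,255,255),(280,215,315,310)),"\nred",blobs(t,(0,180,110),(6,255,255),(280,215,315,310),5))
print("S",blobs(s,(15,100,120),(35,255,255),(335,160,375,240)))
a=cv2.resize(t[215:305,250:350],None,fx=5,fy=5,interpolation=cv2.INTER_CUBIC);b=cv2.resize(s[160:250,300:400],None,fx=5,fy=5,interpolation=cv2.INTER_CUBIC)
c=np.hstack([a,b]);c=cv2.resize(c,(800,360));cv2.imwrite("pics/m2.png",c[:,:,::-1])
E
```

```text
[ 0.21509381 -0.94378484 -0.60815216] [0.43765157 0.03095565 0.13891929]
brass T [(np.int32(204), [295.8, 266.7], [[284.8999938964844, 297.70001220703125], [293.3999938964844, 230.5], [305.1000061035156, 232.0], [296.6000061035156, 299.20001220703125]])] 
red [(np.int32(26), [297.1, 277.5], [[295.79998779296875, 289.0], [297.20001220703125, 266.0], [298.20001220703125, 266.0], [296.8999938964844, 289.1000061035156]])]
S [(np.int32(204), [349.3, 188.5], [[345.79998779296875, 210.0], [347.1000061035156, 163.89999389648438], [352.20001220703125, 164.0], [350.79998779296875, 210.10000610351562]]), (np.int32(20), [340.2, 236.4], [[339.0, 239.0], [339.0, 233.0], [342.0, 233.0], [342.0, 239.0]]), (np.int32(23), [353.9, 236.4], [[351.79998779296875, 239.0], [353.0, 232.8000030517578], [356.70001220703125, 233.5], [355.5, 239.6999969482422]])]
```

View pics/m2.png

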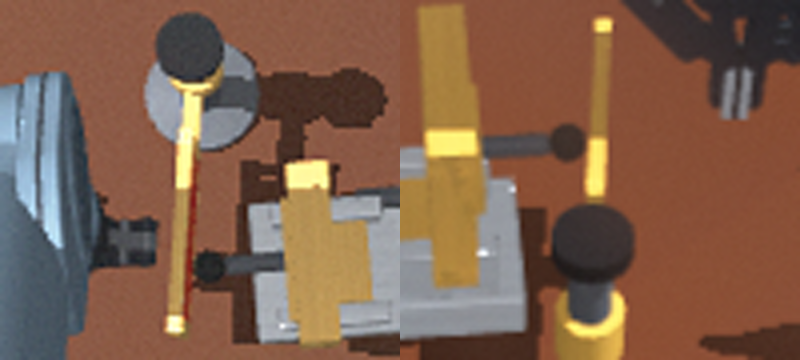

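```bash
python3 - <<'E'
from h import *
H=np.array([.555,-.046])
for n,p in(("top",(294.2,296)),("scene",(350.5,165.5))):
    T=onz(n,p,.155)[:2];d=(T-H)/np.linalg.norm(T-H);nn=np.array([d[1],-d[0]])
    for B in([.4296,-.0534],[.4322,-.0512]): print(n,T,np.degrees(np.arctan2(d[1],d[0])),"gap",-(np.array(B)-H)@nn-.014)
E
```

```text
top [ 0.39279075 -0.03691773] 176.79529315576232 gap 0.00039872993661687305
top [ 0.39279075 -0.03691773] 176.79529315576232 gap -0.0019431788178312908
scene [ 0.39287607 -0.03326869] 175.509875441033 gap 0.0031945115038804987
scene [ 0.39287607 -0.03326869] 175.509875441033 gap 0.0007977167573522577
```

Request:
carry_out(
  rows=[0,-0.15,-0.05,0,0,0,0,0,-0.3,-0.05,0,0,0,0,0,-0.4,-0.05,0,0,0,0,0,-0.4,-0.05,0,0,0,0],
)

```text
clock: 5.13
eef_pos: [0.4365, -0.0117, 0.1327]
orientation: [[-0.998, 0.065, -0.001], [0.065, 0.998, -0.001], [0.001, -0.001, -1.0]]
wrist_force: [-0.0, -0.0, 0.5]
gripper_width: 0.0001
gripper_force: 0.0
```

Request:
carry_out(
  rows=[0,-0.02,0,0,0,0,0,0,-0.04,0,0,0,0,0,0,-0.04,0,0,0,0,0],
)

```text
clock: 5.38
eef_pos: [0.4372, -0.0133, 0.1332]
orientation: [[-0.998, 0.061, -0.0], [0.061, 0.998, 0.0], [0.0, 0.0, -1.0]]
wrist_force: [-0.1, 0.0, -0.3]
gripper_width: 0.0002
gripper_force: 0.0
```

Request:
carry_out(
  rows=[0,-0.02,0,0,0,0,0,0,-0.02,0,0,0,0,0],
)

```text
clock: 5.55
eef_pos: [0.4372, -0.0155, 0.1333]
orientation: [[-0.998, 0.061, 0.0], [0.061, 0.998, -0.0], [-0.0, -0.0, -1.0]]
wrist_force: [0.6, -0.2, 0.5]
gripper_width: 0.0002
gripper_force: 0.0
```

Request:
carry_out(
  rows=[0,-0.02,0,0,0,0,0,0,-0.02,0,0,0,0,0],
)

```text
clock: 5.72
eef_pos: [0.4371, -0.0177, 0.1333]
orientation: [[-0.998, 0.062, 0.0], [0.062, 0.998, -0.0], [-0.0, -0.0, -1.0]]
wrist_force: [0.5, 0.1, 0.1]
gripper_width: 0.0001
gripper_force: 0.0
```

Request:
carry_out(
  rows=[0,-0.02,0,0,0,0,0,0,-0.02,0,0,0,0,0],
)

```text
clock: 5.88
eef_pos: [0.4371, -0.0199, 0.1333]
orientation: [[-0.998, 0.062, 0.0], [0.062, 0.998, -0.0], [-0.0, -0.0, -1.0]]
wrist_force: [0.3, -0.0, 0.8]
gripper_width: -0.0
gripper_force: 0.0
```

Request:
carry_out(
  rows=[0,-0.02,0,0,0,0,0,0,-0.02,0,0,0,0,0],
)

```text
clock: 6.05
eef_pos: [0.4371, -0.0211, 0.1333]
orientation: [[-0.998, 0.061, -0.0], [0.061, 0.998, 0.001], [0.0, 0.001, -1.0]]
wrist_force: [-0.5, 2.2, 0.3]
gripper_width: 0.0001
gripper_force: 1.3
```

Request:
carry_out(
  rows=[0,-0.015,0,0,0,0,0,0,-0.015,0,0,0,0,0],
)

```text
clock: 6.22
eef_pos: [0.437, -0.0225, 0.1333]
orientation: [[-0.998, 0.061, -0.0], [0.061, 0.998, 0.001], [0.0, 0.001, -1.0]]
wrist_force: [-0.1, 4.6, 1.9]
gripper_width: 0.0003
gripper_force: 2.3
```

Request:
carry_out(
  rows=[0,-0.01,0,0,0,0,0,0,-0.01,0,0,0,0,0],
)

```text
clock: 6.38
eef_pos: [0.4369, -0.0229, 0.1333]
orientation: [[-0.998, 0.061, -0.001], [0.061, 0.998, 0.001], [0.001, 0.001, -1.0]]
wrist_force: [-2.2, 7.0, 2.1]
gripper_width: -0.0001
gripper_force: 3.4
```

Request:
carry_out(
  rows=[0,-0.005,0,0,0,0,0,0,-0.005,0,0,0,0,0],
)

```text
clock: 6.55
eef_pos: [0.4369, -0.0229, 0.1333]
orientation: [[-0.998, 0.06, -0.001], [0.06, 0.998, 0.002], [0.001, 0.002, -1.0]]
wrist_force: [-1.8, 8.4, 1.4]
gripper_width: -0.0002
gripper_force: 4.1
```

Contact with the buffer is confirmed: the position stalled while the force rose from 4.7 N (hinge friction) to 8.4 N. I'll retreat and move behind the lid.

Request:
carry_out(
  rows=[0,0.1,0,0,0,0,0,0,0.3,0,0,0,0,0,0,0.4,0.1,0,0,0,0,0,0.4,0.5,0,0,0,0,0,0.4,0.9,0,0,0,0],
)

```text
clock: 6.97
eef_pos: [0.4357, 0.0156, 0.2232]
orientation: [[-0.998, 0.061, -0.004], [0.061, 0.998, -0.002], [0.004, -0.002, -1.0]]
wrist_force: [1.2, 0.4, -0.0]
gripper_width: -0.0
gripper_force: 0.0
```

Request:
carry_out(
  rows=[0.2,0,0.3,0,0,0,0,0.4,0,0.6,0,0,0,0,0.6,0.2,0.9,0,0,0,0,0.9,0.4,1,0,0,0,0],
)

```text
clock: 7.3
eef_pos: [0.5292, 0.0545, 0.3284]
orientation: [[-0.998, 0.065, 0.007], [0.065, 0.998, 0.0], [-0.007, 0.001, -1.0]]
wrist_force: [0.9, 0.7, -0.6]
gripper_width: -0.0002
gripper_force: 0.0
```

Request:
carry_out(
  rows=[0.12,0.3,0,0,0,0,0,0.25,0.6,0,0,0,0,0,0.25,0.95,0,0,0,0,0,0.25,0.95,0,0,0,0,0],
)

```text
clock: 7.63
eef_pos: [0.5516, 0.1589, 0.3225]
orientation: [[-0.999, 0.053, -0.001], [0.053, 0.999, 0.003], [0.001, 0.003, -1.0]]
wrist_force: [-0.9, 1.4, -0.8]
gripper_width: 0.0003
gripper_force: 0.0
```

Request:
carry_out(
  rows=[0,0.4,0,0,0,0,0,0,0.75,0,0,0,0,0,0,0.95,0,0,0,0,0,0,0.95,0,0,0,0,0],
)

```text
clock: 7.97
eef_pos: [0.5506, 0.2516, 0.3226]
orientation: [[-0.999, 0.054, -0.001], [0.054, 0.999, 0.002], [0.001, 0.002, -1.0]]
wrist_force: [-0.6, 0.1, -0.3]
gripper_width: -0.0002
gripper_force: 0.0
```

```bash
python3 - <<'E'
from h import *
t=manip.read_camera("top");s=manip.read_camera("scene")
print(manip.sense()["wrist_force"],manip.sense()["eef_pos"])
a=cv2.resize(t[205:335,120:380],None,fx=3,fy=3)[:,:];b=cv2.resize(s[130:270,280:560],None,fx=2.786,fy=2.1)
c=np.vstack([a,b[:200]]);cv2.imwrite("pics/m3.png",np.ascontiguousarray(c[:,:,::-1]))
E
```

```text
[ 0.44589172 -1.01884323  0.39054239] [0.55194204 0.24556639 0.32279213]
```

View pics/m3.png

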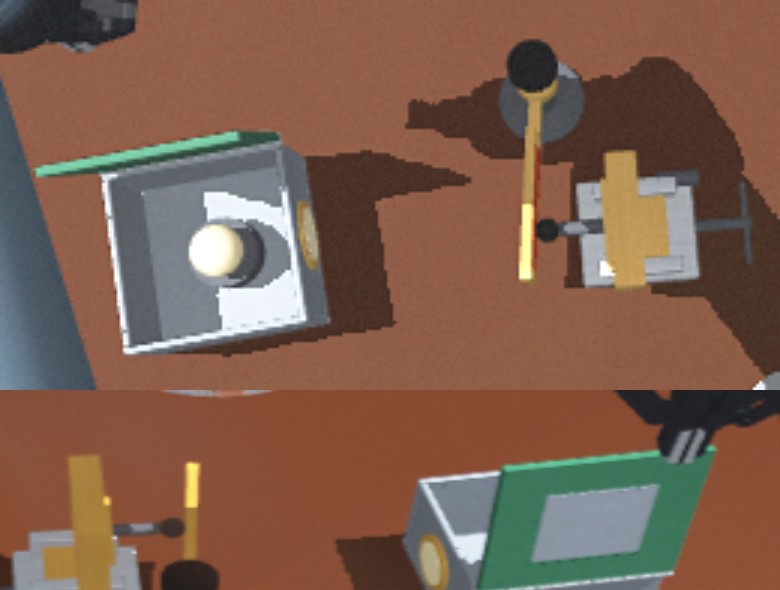

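The pane meets the ball (top crop 535 to 540,230) and the clamp has not moved. Next, the lid.

Request:
carry_out(
  rows=[0,0,-0.4,0,0,0,0,0,0,-0.8,0,0,0,0,0,0,-0.98,0,0,0,0,0,0,-0.98,0,0,0,0],
)

```text
clock: 8.4
eef_pos: [0.5496, 0.2418, 0.2206]
orientation: [[-0.998, 0.064, -0.007], [0.064, 0.998, -0.006], [0.007, -0.006, -1.0]]
wrist_force: [-1.3, -1.1, 0.0]
gripper_width: -0.0
gripper_force: 0.0
```

Request:
carry_out(
  rows=[-0.15,-0.02,0,0,0,0,0,-0.3,-0.04,0,0,0,0,0,-0.42,-0.05,0,0,0,0,0,-0.5,-0.05,0,0,0,0,0],
)

```text
clock: 8.73
eef_pos: [0.5025, 0.2392, 0.2271]
orientation: [[-0.998, 0.064, 0.002], [0.064, 0.998, 0.0], [-0.002, 0.0, -1.0]]
wrist_force: [0.5, -0.3, 0.5]
gripper_width: 0.0001
gripper_force: 0.0
```

Request:
carry_out(
  rows=[-0.08,-0.01,-0.02,0,0,0,0,-0.16,-0.02,-0.03,0,0,0,0,-0.24,-0.03,-0.05,0,0,0,0,-0.32,-0.05,-0.07,0,0,0,0,-0.4,-0.07,-0.1,0,0,0,0,-0.48,-0.09,-0.13,0,0,0,0],
)

```text
clock: 9.23
eef_pos: [0.4534, 0.2317, 0.2121]
orientation: [[-0.998, 0.061, 0.0], [0.061, 0.998, 0.001], [-0.0, 0.001, -1.0]]
wrist_force: [1.6, 1.1, 0.8]
gripper_width: 0.0002
gripper_force: 0.9
```

Request:
carry_out(
  rows=[-0.09,-0.01,-0.05,0,0,0,0,-0.18,-0.03,-0.11,0,0,0,0,-0.27,-0.04,-0.18,0,0,0,0,-0.35,-0.06,-0.26,0,0,0,0],
)

```text
clock: 9.57
eef_pos: [0.4178, 0.2252, 0.1856]
orientation: [[-0.998, 0.061, -0.001], [0.061, 0.998, -0.0], [0.001, -0.0, -1.0]]
wrist_force: [0.7, 0.9, 0.8]
gripper_width: -0.0001
gripper_force: 0.8
```

Request:
carry_out(
  rows=[-0.07,-0.01,-0.08,0,0,0,0,-0.13,-0.02,-0.17,0,0,0,0,-0.19,-0.03,-0.26,0,0,0,0,-0.24,-0.04,-0.36,0,0,0,0],
)

```text
clock: 9.9
eef_pos: [0.394, 0.2211, 0.1495]
orientation: [[-0.998, 0.062, -0.001], [0.062, 0.998, -0.0], [0.001, -0.0, -1.0]]
wrist_force: [1.2, 0.9, 1.3]
gripper_width: 0.0002
gripper_force: 0.6
```

Request:
carry_out(
  rows=[-0.03,-0.01,-0.1,0,0,0,0,-0.06,-0.01,-0.2,0,0,0,0,-0.08,-0.02,-0.28,0,0,0,0,-0.1,-0.02,-0.34,0,0,0,0,-0.1,-0.02,-0.34,0,0,0,0],
)

```text
clock: 10.32
eef_pos: [0.3836, 0.2186, 0.115]
orientation: [[-0.998, 0.062, -0.003], [0.062, 0.998, -0.002], [0.002, -0.002, -1.0]]
wrist_force: [-0.6, -0.7, 0.5]
gripper_width: 0.0
gripper_force: 0.0
```

Request:
carry_out(
  rows=[0,0,-0.03,0,0,0,0,0,0,-0.06,0,0,0,0,0,0,-0.06,0,0,0,0],
)

```text
clock: 10.57
eef_pos: [0.3851, 0.2193, 0.11]
orientation: [[-0.998, 0.062, -0.0], [0.062, 0.998, -0.0], [0.0, -0.0, -1.0]]
wrist_force: [-0.9, -0.5, -0.5]
gripper_width: 0.0002
gripper_force: 0.0
```

Request:
carry_out(
  rows=[0,0,-0.02,0,0,0,0,0,0,-0.03,0,0,0,0,0,0,-0.03,0,0,0,0],
)

```text
clock: 10.82
eef_pos: [0.3854, 0.2196, 0.1084]
orientation: [[-0.998, 0.062, 0.0], [0.062, 0.998, 0.0], [-0.0, 0.0, -1.0]]
wrist_force: [-4.4, -1.9, 16.0]
gripper_width: -0.0002
gripper_force: 8.2
```

Request:
carry_out(
  rows=[0,0,0.2,0,0,0,0,0,0,0.6,0,0,0,0,0,0,1,0,0,0,0,0,0,1,0,0,0,0],
)

```text
clock: 11.15
eef_pos: [0.389, 0.2217, 0.2138]
orientation: [[-0.998, 0.062, 0.01], [0.062, 0.998, 0.007], [-0.009, 0.007, -1.0]]
wrist_force: [1.1, 0.3, 0.1]
gripper_width: 0.0001
gripper_force: 0.0
```

Request:
carry_out(
  rows=[0,0.4,0.4,0,0,0,0,-0.2,0.7,0.6,0,0,0,0,-0.3,1,0.6,0,0,0,0,-0.3,1,0.6,0,0,0,0],
)

```text
clock: 11.48
eef_pos: [0.3526, 0.3279, 0.27]
orientation: [[-0.999, 0.053, 0.002], [0.053, 0.999, 0.008], [-0.002, 0.008, -1.0]]
wrist_force: [-0.9, 1.2, -0.0]
gripper_width: 0.0001
gripper_force: 0.0
```

Request:
carry_out(
  rows=[0,0.4,0,0,0,0,0,0,0.8,0,0,0,0,0,0,1,0,0,0,0,0,0,1,0,0,0,0,0],
)

```text
clock: 11.82
eef_pos: [0.3534, 0.4245, 0.2669]
orientation: [[-0.998, 0.056, -0.001], [0.056, 0.998, 0.003], [0.001, 0.003, -1.0]]
wrist_force: [-0.2, -0.2, -0.1]
gripper_width: -0.0
gripper_force: 0.0
```

```bash
python3 - <<'E'
from h import *
t=manip.read_camera("top");s=manip.read_camera("scene")
a=cv2.resize(t[205:335,120:380],None,fx=3,fy=3)[:,:];b=cv2.resize(s[130:270,280:560],None,fx=2.786,fy=2.1)
c=np.vstack([a,b[:200]]);cv2.imwrite("pics/m4.png",np.ascontiguousarray(c[:,:,::-1]))
E
```

```text
(no output)
```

View pics/m4.png

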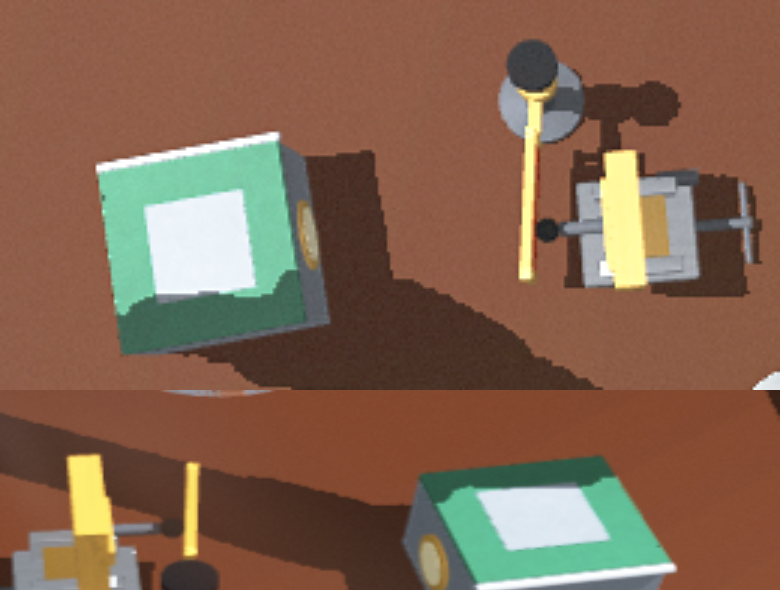

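The lid lies flat on the rim (top crop 97 to 328, 133 to 355). The pane is against the ball (535,230) and the clamp is unmoved.

```bash
python3 -c "
from cell import manip
print(manip.hand_in())"
```

```text
the job is handed in; nothing more can be done
None
```

The red screen rests lightly against the buffer, with about 8 N at the fingertip, roughly half of it hinge friction. The clamp did not visibly move, and the lamp lid is fully closed; the job was handed in at about 12 s, and hand-in returned no verdict.

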